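# Set the pump's pressure-arm tension with the square key

### The arm

A 7-joint arm with a two-finger parallel gripper is mounted at the origin on the work surface. World frame = base frame: x ahead of the robot, y to its left, z up, the work surface at z = 0. Lengths are in m, angles in rad, forces in N, time in s.
With the tool pointing down it reaches from about 0.4 to 0.875 m from the base axis. Payload 19.3 kg.
Tool frame: the origin (TCP) lies on the centre line of the jaws, within the pads' length; the fingertips stand 11 mm ahead of it and the grasp point (between the pads) lies 8 mm behind it; y points along the fingers, x is the direction in which the jaws open and shut, and the axes are right-handed (so a half turn about y gives the same grasp; the last joint's range is limited). The gripper opens to 85 mm and grips with 20 to 120 N. Pads are 22 mm wide; open, the fingers measure 114 mm over their backs; the gripper's body (76 mm by 85 mm) begins 54 mm behind the grasp point. The pads swing forward as they close: fully open they stand 13 mm farther back than shut.
Start: joints at [-1.263, 0.521, -0.036, 1.599, 0.021, 1.021, -0.113], TCP at [0.231, 0.581, 0.242] pointing down, gripper open.
Joint ranges: [-2.91, 2.91], [-0.3, 2.13], [-1.5, 1.42], [0.17, 2.43], [-1.26, 4.41], [0.16, 1.93], [-2.52, 2.52]. Speed limits (rad/s): [1.89, 1.89, 2.39, 2.39, 3.01, 3.01, 3.01].

### API

Orientations are given as [roll, pitch, yaw] about the fixed x, y, z axes, in that order (R = Rz(yaw) Ry(pitch) Rx(roll)).
In Python, from workcell import monitor, cams, bot gives the robot as it stands.
- The arm moves only by the tool send_rows, never from a script. Its argument "series" is text: rows parted by semicolons, each of 7 numbers parted by spaces: the turn, a rotation vector about the tool's x, y, z in rad, then the shift along the tool's x, y, z in mm, then the opening, from 0 (shut) to 1 (fully open). In form: ax ay az tx ty tz claw; .... A call has 1 to 20 rows; each row is the pose to reach, as a shift and turn from the pose commanded when the call began, along the tool's axes at that moment; what a row does not reach only later rows make up. A row lasts 1/12 s, in which the tool goes at most 41.7 mm and 7.16 degrees, less where a joint would pass 70% of its speed; a pose out of reach is approached as far as the arm can. A call with a gripper value outside its range is refused whole. The fingers move at their own pace and stop on an object; "force" is the grip in N (left out, the last holds). Time passes only in rows, so rows that repeat a pose let the fingers close. It gives the time, the measured TCP pose, the force and the opening at its end, in the units of the state.
- monitor.observe(): the state, without advancing time (a new reading comes with each control period).
- cams.grab_frame(name): name is "scene" or "top" or "wrist"; returns the picture (420x560x3 uint8, red, green, blue); there is no depth.
- cams.get_calibration(name): a dict with "mtx" (3x3 intrinsics, pixels), "origin" and "attitude" of the camera in the world. Camera axes: x right, y down, z forward; pixel columns grow to the right and rows downward; lengths in m; the calibration is good to about 2 mm. A picture is of the moment at which its call begins: read the wrist's pose just before it. get_calibration takes no time and is no camera call; for the wrist camera it gives the pose at the moment of the call.
- bot.job_done(): hands the job in, once; it reports no verdict.
The state is a dict: "clock": time; "qpos": joint angles; "qd": joint speeds; "joint_efforts": joint torques, N m; "position": TCP position; "tool_rot": TCP orientation; "force": force on the tool from outside, world axes, zero at the start; "moment": the same for the moment, N m; "grip_width": finger opening in m.
Only numpy, scipy, OpenCV 4.12 (cv2) and the standard library are available. Lean on these libraries where they do the work, as an engineer would, in place of code of your own. Each camera call takes 0.05 s, during which the arm holds its last target.

### The job

Fetch the bar-handled key standing on the bench, feel it gently down over the square screw on top of the pump until it is fully home, and turn it clockwise until the sprung arm's pointer lines up with the index mark, without running noticeably past it. Leave the key standing on the screw; never touch the arm itself, force the key, or disturb the other things on the bench.

Things in the scene. Friction and masses are not known exactly. Their poses are not given: they have to be found in the camera images.
- key: Loose steel key, 66 mm tall, 0.2 to 0.33 kg, upright on its socket. Origin: centre of its underside, z up. Bar grip 56 mm long (own x), 14 mm thick (y), 32 to 66 mm above the origin. Below it a 32 x 32 mm block, 32 mm tall, with a square socket 20 mm wide, 28 mm deep, open downwards, sides along own x, y. Any quarter turn fits the screw.
- pump: White pump unit fixed to the bench, 220 x 290 mm (own x, y), aluminium top face 100 mm above the bench, its front (-x) turned roughly to the robot. Origin on the bench under its middle, z up. On top: the tension screw at own (-20, 75) mm; the sprung arm; a roller head 28 mm tall at own (-20, -112) mm.
- screw_seat (a point): On the screw axis (z, up), on a 42 mm sprung collar (gives 4 mm, 4 N/mm) where the key's underside rests when home; x, y are the pump's. From here rise a square drive, 18 mm wide, 12 mm tall, a round pilot, 18 mm across, 4 mm tall, and a cone, 7 mm tall, 9 mm at its tip. The square stands askew to the pump at an angle not measured: press lightly, turn until the key drops.
- pressure_arm: Sprung arm, 115 mm long, aluminium with a black shoe, 3 to 17 mm above the pump's top face, pivoting about the vertical through its origin (pin and coil spring, 33 mm tall) and ending in a thin steel pointer. The screw swings it 0.4 rad clockwise per rad turned clockwise from above; 0.3 to 1.5 rad of screw turn to the mark. The screw takes up to 0.15 N m and stays where left. Not to be touched.
- pointer_tip (a point): End of the arm's pointer, 130 mm from the arm's pivot, 9 mm above the pump's top face. It travels towards the pump's -y, about 50 mm per rad of screw turn, once the key's free play (about 0.1 rad either way) is taken up.
- mark (a point): The set mark: middle of a thin dark ridge, 26 mm long (own x, same as the pump's x) and 2.5 mm wide, with a small steel block at its far end, on the white scale plate on the pump; 3 mm above that plate. The pointer is on the mark when its tip has the same y as this point, in this point's frame; before tightening the tip lies at +y of it.
- cap_opener: Bystander: loose steel round-headed cap opener, 40 mm across, 58 mm tall, standing beside the key, in either of the two places. Origin under its middle.
- reagent: Bystander: white plastic bottle, 64 mm across, 130 mm tall. Origin under its middle.
- beaker: Bystander: glass beaker, 68 mm across, 85 mm tall. Origin under its middle.

How it is judged:
By the outcome, as a careful person would: the job done as asked, in the order asked, and still so for the second after the job is handed in, with the robot touching nothing.
It also fails if it takes over 67 s, if anything falls off the work surface, if the arm or the gripper's body presses on something with over 40 N, if the wrist force passes 120 N, or if a joint passes its speed limit or range.

## Working session

There is one attempt and no reset: what is moved stays moved. The work goes in short steps, Python scripts to look and compute and a tool call to move; the robot and the scene stay as the last step left them, time stands still between calls to the robot, and variables do not carry over. Pictures are saved under pics/ and viewed, and the job is handed in when it is done.

Besides the shell and the picture viewer there is one more tool, called after ">>>" in YAML: its name, and indented under it one key for each argument. send_rows: Moves the arm, as the interface text tells. Its arguments: {"type":"object","properties":{"series":{"type":"string"},"force":{"type":"number"}},"required":["series"]}

```bash
mkdir -p pics; ls
python3 - <<'E'
from workcell import monitor, cams, bot
import cv2
s=monitor.observe(); print(s)
for n in ["scene","top","wrist"]:
    c=cams.get_calibration(n); print(n,c)
    cv2.imwrite(f"pics/{n}0.png",cams.grab_frame(n)[:,:,::-1])
E
```

```text
pics
{'clock': 0.0, 'qpos': array([-1.26319471,  0.52202251, -0.03633402,  1.59997162,  0.0211614 ,
        1.02110432, -0.11281952]), 'qd': array([-0.00012136,  0.00173745,  0.0006468 ,  0.00103717, -0.00179175,
       -0.00077696, -0.00021711]), 'joint_efforts': array([ 2.66992163e-05, -9.27098250e+01,  1.98014461e+00, -3.69925725e+01,
        1.79141562e-02,  8.20220739e-03, -4.70246800e-05]), 'position': array([0.23045289, 0.58062589, 0.24173338]), 'tool_rot': array([-1.57083977e+00,  1.12193126e-03,  1.19295008e+00]), 'force': array([ 0.80170356, -0.40827599, -0.30546929]), 'moment': array([-0.02247595,  0.0261355 ,  0.05393307]), 'grip_width': 0.08519392256387874}
scene {'mtx': array([[436.04986113,   0.        , 280.10512185],
       [  0.        , 436.04986113, 206.57655897],
       [  0.        ,   0.        ,   1.        ]]), 'origin': array([ 0.93097908, -0.45404128,  0.5106147 ]), 'attitude': array([-2.12518229,  0.01968144,  0.58521829])}
top {'mtx': array([[447.27779493,   0.        , 279.22402155],
       [  0.        , 447.27779493, 214.4060491 ],
       [  0.        ,   0.        ,   1.        ]]), 'origin': array([0.39022537, 0.09258494, 1.10615423]), 'attitude': array([-2.94687758,  0.00944101, -1.56971551])}
wrist {'mtx': array([[368.24750354,   0.        , 278.96608851],
       [  0.        , 368.24750354, 213.19699423],
       [  0.        ,   0.        ,   1.        ]]), 'origin': array([0.16078609, 0.60902957, 0.37211776]), 'attitude': array([ 2.84254679e+00, -5.27127302e-04,  1.19314781e+00])}
```

View pics/scene0.png

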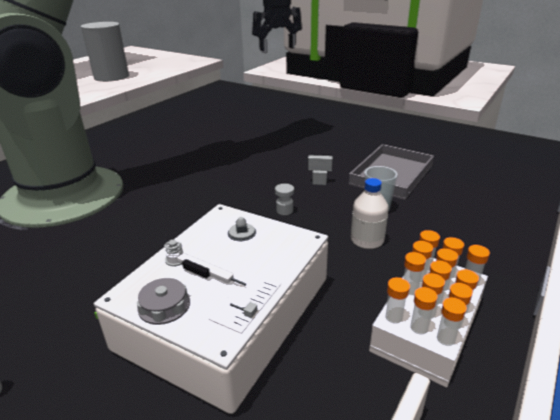

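View pics/top0.png

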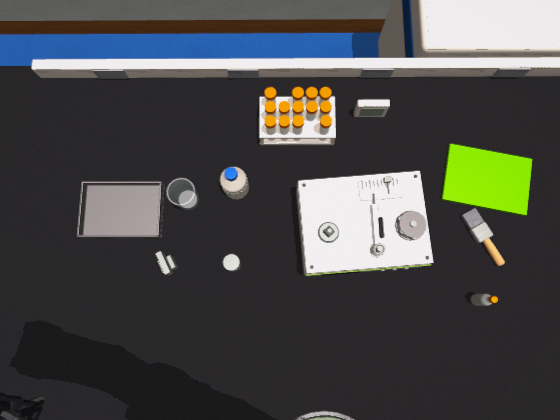

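View pics/wrist0.png

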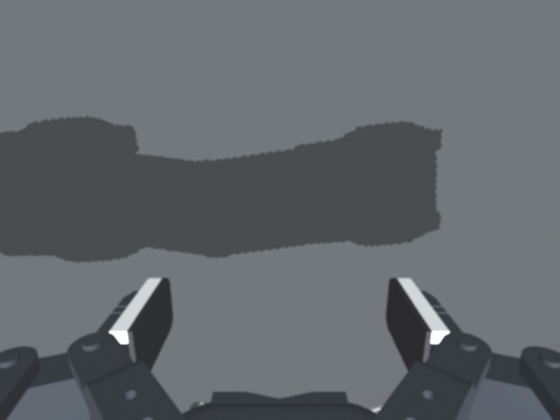

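The top view shows the key near (163,262), the cap opener at (232,262), and the pump around (365,222) with the screw at (329,232). The bottle and beaker are near (234,182) and (182,195). I'll zoom in.

```bash
cat > h.py <<'E'
import numpy as np, cv2
from scipy.spatial.transform import Rotation as Ro
from workcell import monitor, cams, bot
def cal(n):
    c=cams.get_calibration(n); return c['mtx'],np.array(c['origin']),Ro.from_euler('xyz',c['attitude']).as_matrix()
def ray(C,u,v,z):
    K,o,R=C; d=R@np.linalg.solve(K,[u,v,1.]); return o+d*(z-o[2])/d[2]
def proj(C,p):
    K,o,R=C; q=K@(R.T@(np.array(p)-o)); return q[:2]/q[2]
def crop(im,x0,y0,w,h,s,name):
    cv2.imwrite(name,cv2.resize(im[y0:y0+h,x0:x0+w,::-1],None,fx=s,fy=s,interpolation=cv2.INTER_CUBIC))
E
python3 - <<'E'
import cv2
a=cv2.imread('pics/top0.png')[:,:,::-1]; s=cv2.imread('pics/scene0.png')[:,:,::-1]
from h import *
crop(a,290,160,150,120,5,'pics/t_pump.png')
crop(a,145,235,110,60,7,'pics/t_key.png')
crop(s,100,190,240,180,3,'pics/s_pump.png')
crop(s,250,130,110,100,6,'pics/s_key.png')
E
```

```text
(no output)
```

View pics/t_pump.png

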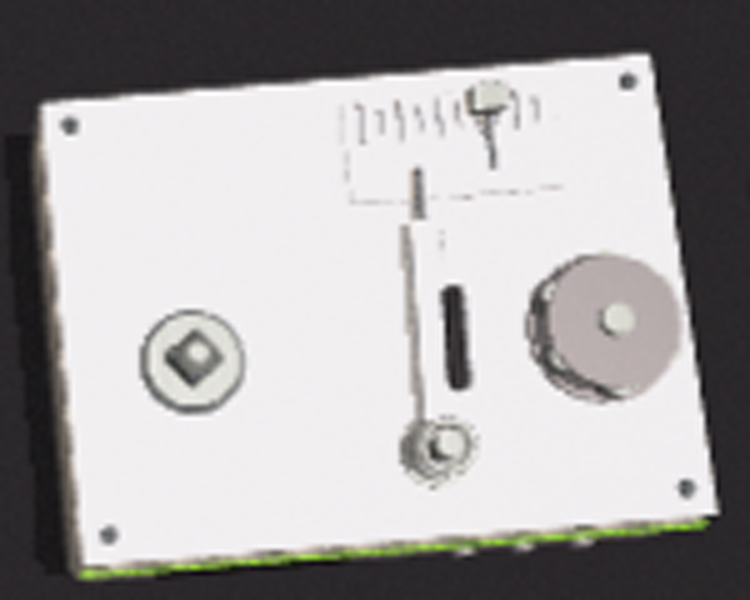

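View pics/t_key.png

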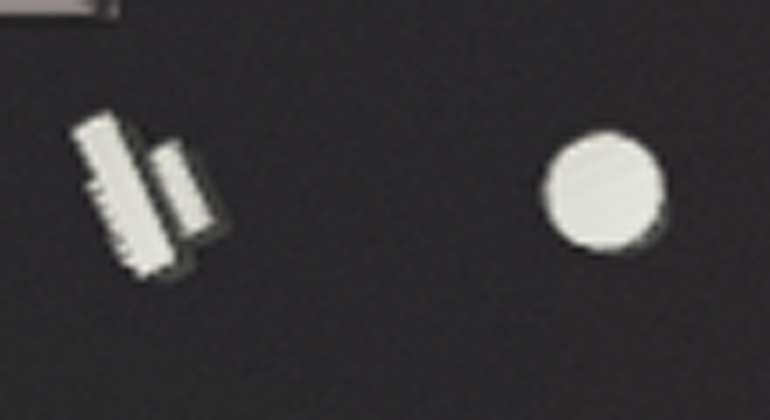

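View pics/s_pump.png

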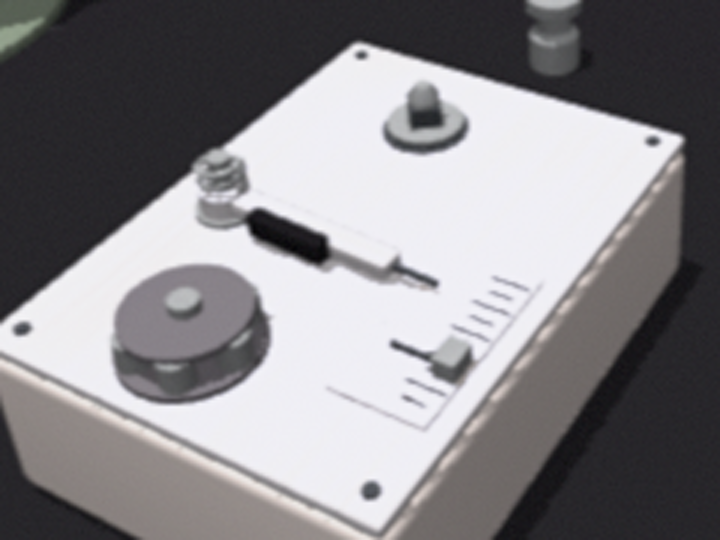

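View pics/s_key.png

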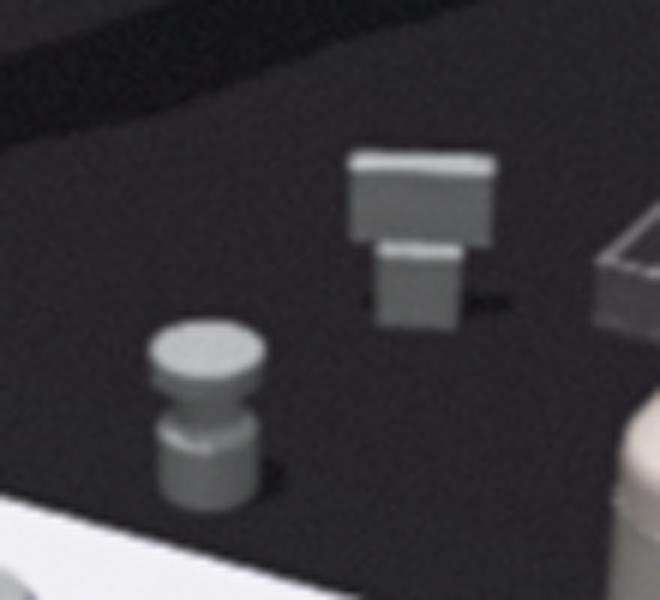

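Now I'll measure the pump frame, key, opener, pointer and mark.

```bash
cat > m1.py <<'E'
from h import *
im=cv2.imread('pics/top0.png'); g=cv2.cvtColor(im,cv2.COLOR_BGR2GRAY); T=cal('top'); S=cal('scene')
# pump top face: white mask
m=((g>150)*255).astype(np.uint8); m[:, :285]=0; m[:,445:]=0; m[:155]=0; m[285:]=0
hsv=cv2.cvtColor(im,cv2.COLOR_BGR2HSV); m[hsv[...,1]>60]=0
cs,_=cv2.findContours(m,0,2); c=max(cs,key=cv2.contourArea)
hull=cv2.convexHull(c)
P=np.array([ray(T,u,v,.1)[:2] for u,v in hull[:,0,:].astype(float)],np.float32)
print('pump rect',cv2.minAreaRect(P*1000))
F=lambda x,y,z=.1: ray(T,290+(x+.5)/5-.5,160+(y+.5)/5-.5,z)[:2]
for n,x,y,z in [('cornA',40,103,.1),('cornB',650,55,.1),('cornC',718,515,.1),('cornD',80,568,.1),('s1',69,125,.1),('s2',628,81,.1),('s3',687,488,.1),('s4',108,535,.1),('collar',192,361,.103),('conetip',201,352,.128),('roller',617,320,.128),('pin',450,444,.133),('tip',417,170,.109),('ridge0',494,168,.104),('ridge1',488,115,.104)]:
    print(n,np.round(F(x,y,z)*1000,1))
for (x0,x1,z,nm) in [(145,200,.066,'key'),(215,250,.058,'opener')]:
    mm=((g[240:285,x0:x1]>120)*255).astype(np.uint8)
    for c in cv2.findContours(mm,0,2)[0]:
        if cv2.contourArea(c)<20: continue
        for zz in (z,.032):
            Q=np.array([ray(T,u+x0,v+240,zz)[:2] for u,v in c[:,0,:].astype(float)],np.float32)*1000
            print(nm,zz,cv2.minAreaRect(Q), cv2.boxPoints(cv2.minAreaRect(Q)).round(1).tolist())
E
python3 m1.py
```

```text
pump rect ((573.0409545898438, -90.71772766113281), (217.1184539794922, 286.658203125), 4.681795120239258)
cornA [669.8  59.6]
cornB [ 692.5 -224.8]
cornC [ 478.4 -242.4]
cornD [454.7  43.2]
s1 [659.2  46.2]
s2 [ 679.9 -213.9]
s3 [ 490.5 -229.4]
s4 [469.4  30.5]
collar [547.8  -8.3]
conetip [547.9  -9.9]
roller [ 562.2 -194.2]
pin [ 506.4 -117. ]
tip [ 635.2 -112.4]
ridge0 [ 637.4 -148.8]
ridge1 [ 662.6 -147.2]
key 0.066 ((483.61773681640625, 356.04241943359375), (30.859638214111328, 10.223584175109863), 28.775644302368164) [[467.6000061035156, 353.1000061035156], [472.6000061035156, 344.1000061035156], [499.6000061035156, 359.0], [494.70001220703125, 368.0]]
key 0.032 ((486.67041015625, 364.6540832519531), (31.868345260620117, 10.557747840881348), 28.77574920654297) [[470.20001220703125, 361.6000061035156], [475.20001220703125, 352.3999938964844], [503.20001220703125, 367.70001220703125], [498.1000061035156, 377.0]]
key 0.066 ((481.5050354003906, 375.5923156738281), (55.226295471191406, 16.237760543823242), 26.878971099853516) [[453.20001220703125, 370.29998779296875], [460.5, 355.8999938964844], [509.79998779296875, 380.79998779296875], [502.5, 395.29998779296875]]
key 0.032 ((484.48870849609375, 384.8430480957031), (57.031497955322266, 16.768550872802734), 26.87895965576172) [[455.29998779296875, 379.3999938964844], [462.79998779296875, 364.5], [513.7000122070312, 390.29998779296875], [506.1000061035156, 405.20001220703125]]
opener 0.058 ((483.4791259765625, 215.5941619873047), (37.40987014770508, 37.728790283203125), 0.023450536653399467) [[464.79998779296875, 234.5], [464.79998779296875, 196.6999969482422], [502.20001220703125, 196.6999969482422], [502.20001220703125, 234.5]]
opener 0.032 ((485.7923278808594, 218.6454620361328), (38.337799072265625, 38.66465759277344), 0.023613272234797478) [[466.6000061035156, 238.0], [466.6000061035156, 199.3000030517578], [505.0, 199.3000030517578], [505.0, 238.0]]
```

```bash
cat >> h.py <<'E'
def tri(obs):
    A=np.zeros((3,3)); b=np.zeros(3); L=[]
    for C,u,v in obs:
        K,o,R=C; d=R@np.linalg.solve(K,[u,v,1.]); d/=np.linalg.norm(d); M=np.eye(3)-np.outer(d,d); A+=M; b+=M@o; L.append((o,M))
    p=np.linalg.solve(A,b); return p,[np.linalg.norm(M@(p-o)) for o,M in L]
E
python3 - <<'E'
from h import *
T=cal('top'); S=cal('scene')
t=lambda x,y:(T,290+(x+.5)/5-.5,160+(y+.5)/5-.5)
s=lambda x,y:(S,100+(x+.5)/3-.5,190+(y+.5)/3-.5)
k=lambda x,y:(S,250+(x+.5)/6-.5,130+(y+.5)/6-.5)
tk=lambda x,y:(T,145+(x+.5)/7-.5,235+(y+.5)/7-.5)
for n,a,b in [('collar',t(192,361),s(426,124)),('conetip',t(201,352),s(424,84)),('roller',t(617,320),s(183,301)),('tip',t(417,170),s(437,286)),('ridge end',t(494,168),s(391,345)),('s1',t(69,125),s(653,141)),('s2',t(628,81),s(371,490)),('s3',t(687,488),s(21,328)),('s4',t(108,535),s(361,54)),
 ('cornA',t(40,103),s(684,137)),('cornD',t(80,568),s(358,42)),
 ('pin',t(450,444),s(219,156)),('opener top',tk(605,190),k(208,350)),('key top e1',tk(90,120),k(492,162)),('key top e2',tk(158,268),k(352,162))]:
    p,r=tri([a,b]); print(n,(p*1000).round(1),np.round(np.array(r)*1000,1))
E
```

```text
collar [548.7  -7.4 103.6] [1.3 1.3]
conetip [549.1  -8.2 130.1] [2.1 2.1]
roller [ 563.2 -193.4  127. ] [1.3 1.3]
tip [ 636.3 -111.7  108.4] [1.3 1.3]
ridge end [ 638.5 -148.1  103.2] [1.3 1.3]
s1 [659.6  46.9 101.4] [1. 1.]
s2 [ 680.4 -212.3  101.8] [1.5 1.5]
s3 [ 491.  -227.7  102.1] [1.1 1.1]
s4 [470.   31.4 102.2] [1. 1.]
cornA [670.8  60.3 100. ] [1.3 1.3]
cornD [455.8  44.2  99.3] [1.5 1.5]
pin [ 507.3 -115.7  133.7] [1.4 1.4]
opener top [485.1 216.3  58.2] [1.3 1.3]
key top e1 [507.3 387.5  67.4] [0.9 0.9]
key top e2 [458.3 362.8  65.5] [0.9 0.9]
```

```bash
cat >> h.py <<'E'
def plan(pos,yaw):
    "shift (mm, tool axes) and turn to reach world pos (m) with tool down, tool x at yaw (rad)"
    s=monitor.observe(); R=Ro.from_euler('xyz',s['tool_rot']); Rt=Ro.from_euler('xyz',[-np.pi/2,0,yaw])
    d=R.inv().apply(np.array(pos)-s['position'])*1000
    print('turn',(R.inv()*Rt).as_rotvec().round(3),'shift',d.round(1),'now',s['position'].round(4),s['tool_rot'].round(4),'q',s['qpos'].round(2),'t',round(s['clock'],2))
E
python3 -c "
from h import *
plan([.482,.3755,.16],np.radians(116.8))"
```

```text
turn [-0.    -0.846 -0.001] shift [ -97.9   82.  -309.5] now [0.2304 0.5807 0.2419] [-1.5708e+00  8.0000e-04  1.1930e+00] q [-1.26  0.52 -0.04  1.6   0.02  1.02 -0.11] t 0.15
```

>>> send_rows:
  series: "0 -0.04 0 -5 4 -15 1; 0 -0.1 0 -12 10 -37 1; 0 -0.19 0 -22 18 -68 1; 0 -0.28 0 -32 27 -102 1; 0 -0.38 0 -43 36 -138 1; 0 -0.48 0 -55 46 -174 1; 0 -0.58 0 -66 56 -210 1; 0 -0.67 0 -77 65 -244 1; 0 -0.76 0 -87 73 -275 1; 0 -0.82 0 -94 79 -298 1; 0 -0.846 0 -98 82 -309 1; 0 -0.846 0 -98 82 -309 1; 0 -0.846 0 -98 82 -309 1"
  force: 60

```text
clock: 1.23
position: [0.4817, 0.3754, 0.1599]
tool_rot: [-1.57, -0.0, 2.037]
force: [-0.5, 0.6, -0.3]
grip_width: 0.0853
```

```bash
python3 -c "
from h import *
plan([.482,.3755,.16],np.radians(116.8))
im=cams.grab_frame('wrist'); cv2.imwrite('pics/w1.png',im[:,:,::-1]); C=cal('wrist'); np.savez('w1.npz',K=C[0],o=C[1],R=C[2]); print(monitor.observe()['force'])"
```

```text
turn [-0.001 -0.002  0.   ] shift [-0.  -0.1 -0.3] now [0.4817 0.3754 0.1599] [-1.570e+00 -1.000e-04  2.037e+00] q [-0.62  0.6  -0.21  1.71  0.15  0.85  1.15] t 1.23
[-0.17609725  0.64807285 -0.34908725]
```

View pics/w1.png

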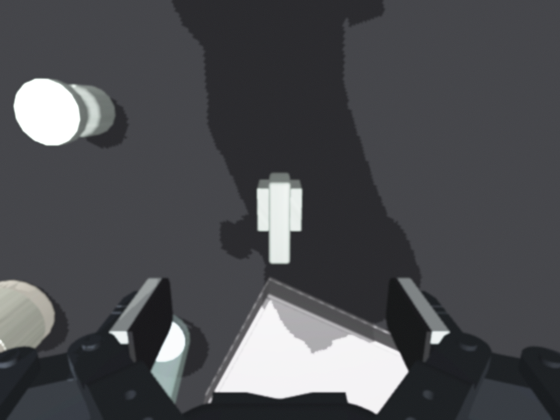

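The wrist view shows the bar (top face about (270–290, 180–263)) centred between the jaws. The beaker is behind the left finger at (175,350). I'll check clearance and refine the key pose.

Run:
```python
from h import *
d=np.load('w1.npz'); W=(d['K'],d['o'],d['R'])
im=cv2.imread('pics/w1.png'); crop(im[:,:,::-1],235,160,90,120,6,'pics/w1k.png')
g=cv2.cvtColor(im,cv2.COLOR_BGR2GRAY)
for v in (190,200,210,220,240,250,258): print(v,''.join('%4d'%x for x in g[v,254:306]))
print(g[168:185,280],g[255:270,280])
T=cal('top')
for n,u,v,z in [('beaker base',188,200,0),('beaker rim',182,191,.085),('tray corner',160,237,.0),('tray c2',82,237,0),('bottle',234,178,.1)]: print(n,(ray(T,u,v,z)*1000).round(0))
```

```text
190   41  51 111 192 233 237 236 235 235 236 236 237 237 233 218 206 219 233 238 238 238 237 238 238 239 239 239 239 240 241 242 242 242 239 231 216 211 225 234 236 236 235 235 235 235 236 230 190 115  58  43  42
200   42  47  91 167 221 235 237 236 236 236 236 236 236 232 215 203 217 232 237 238 238 237 237 238 238 238 238 239 239 240 241 242 241 238 228 217 225 236 239 239 238 237 237 237 237 237 233 188 106  50  42  43
210   42  47  91 167 221 235 236 235 234 235 236 236 236 232 215 202 216 231 236 237 237 237 237 237 238 238 238 238 239 240 241 241 240 236 225 210 218 232 235 234 234 234 235 236 238 237 221 163  87  46  43  43
220   42  44  72 140 204 232 235 236 237 238 238 237 236 232 211 199 215 230 235 237 236 236 236 237 237 237 237 237 238 239 240 240 239 234 224 212 223 234 237 236 236 235 234 235 235 231 201 136  72  45  43  44
240   43  44  43  43  43  42  44  44  44  43  44  43  42  53  97 161 208 230 234 236 235 235 235 235 235 235 235 235 236 236 238 238 237 232 215 168 101  53  42  42  44  43  43  42  44  43  44  43  44  43  44  43
250   60  56  51  47  44  44  43  43  42  43  43  43  43  53  95 159 206 228 234 234 234 234 234 234 234 234 234 234 234 235 236 236 235 230 211 163  96  52  43  43  43  43  43  43  43  44  43  44  43  43  44  43
258   71  70  70  70  70  71  71  69  62  52  46  43  42  53  95 158 204 227 233 234 234 233 232 232 233 233 232 232 233 234 235 235 234 229 208 159  94  50  43  43  43  43  43  43  43  44  44  44  44  44  43  43
[ 44  42  43  51  72 100 115 119 121 121 121 121 122 134 169 204 227] [233 233 232 232 232 232 230 207 153  83  45  42  43  44  44]
beaker base [646. 335.   0.]
beaker rim [648. 332.  85.]
tray corner [551. 402.   0.]
tray c2 [551. 598.   0.]
bottle [675. 208. 100.]
```

View pics/w1k.png

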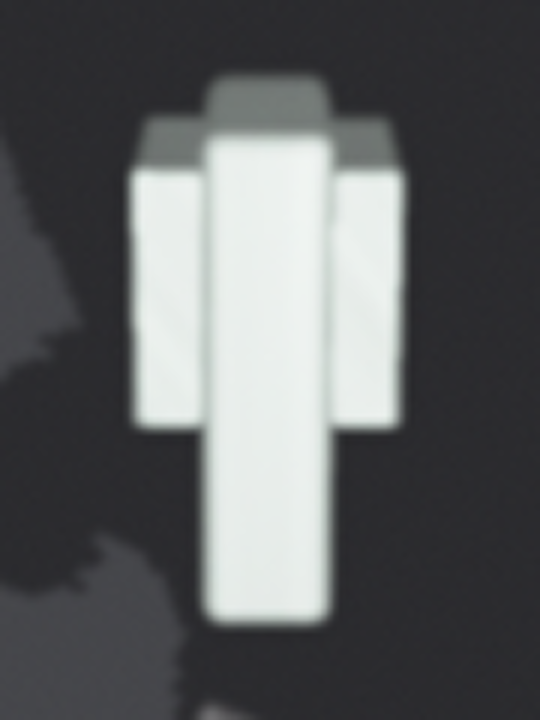

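Run:
```python
from h import *
d=np.load('w1.npz'); W=(d['K'],d['o'],d['R'])
pts=[ray(W,u,v,.066)[:2]*1000 for u,v in [(268.8,182.2),(289.7,182.2),(269,263),(289.5,263)]]
print(np.round(pts,1)); a=(pts[0]+pts[1])/2;b=(pts[2]+pts[3])/2; c=(a+b)/2; print('centre',c,'len',np.linalg.norm(a-b),'yaw',np.degrees(np.arctan2(*(b-a)[::-1])))
plan([c[0]/1000,c[1]/1000,.048],np.radians(116.7))
```

```text
[[460.8 359.8]
 [454.9 371.4]
 [510.  384.3]
 [503.8 396.5]]
centre [482.382358  377.9803526] len 54.90945335861725 yaw 26.812058264882946
turn [-0.     0.002  0.   ] shift [  0.8 112.3  -2. ] now [0.481  0.3763 0.1603] [-1.5704e+00 -5.0000e-04  2.0384e+00] q [-0.62  0.6  -0.21  1.71  0.15  0.85  1.15] t 1.28
```

>>> send_rows:
  series: "0 0 0 0 15 -1 1; 0 0 0 0 40 -1 1; 0 0 0 1 65 -1 1; 0 0 0 1 85 -1 1; 0 0 0 1 100 -1 1; 0 0 0 1 108 -1 1; 0 0 0 1 112 -1 1; 0 0 0 1 112 -1 1; 0 0 0 1 112 -1 0; 0 0 0 1 112 -1 0; 0 0 0 1 112 -1 0; 0 0 0 1 112 -1 0; 0 0 0 1 112 -1 0; 0 0 0 1 112 -1 0; 0 0 0 1 112 -1 0; 0 0 0 1 112 -1 0; 0 0 0 1 112 -1 0"
  force: 60

```text
clock: 2.7
position: [0.4822, 0.3772, 0.0485]
tool_rot: [-1.571, 0.0, 2.039]
force: [-0.3, 0.1, 5.2]
grip_width: 0.013
```

```bash
python3 -c "
from h import *
plan([.481,.376,.2],np.radians(116.7))
print(monitor.observe()['force'],monitor.observe()['moment'],monitor.observe()['grip_width'])
cv2.imwrite('pics/w2.png',cams.grab_frame('wrist')[:,:,::-1])"
```

```text
turn [ 0.     0.002 -0.   ] shift [  -0.5 -151.5    1.6] now [0.4822 0.3772 0.0485] [-1.5711  0.      2.0388] q [-0.64  0.76 -0.18  1.75  0.2   0.65  1.11] t 2.7
[-0.25767265  0.06338123  5.24933837] [-0.25647501  0.07150506  0.01729828] 0.013011905038995056
```

View pics/w2.png

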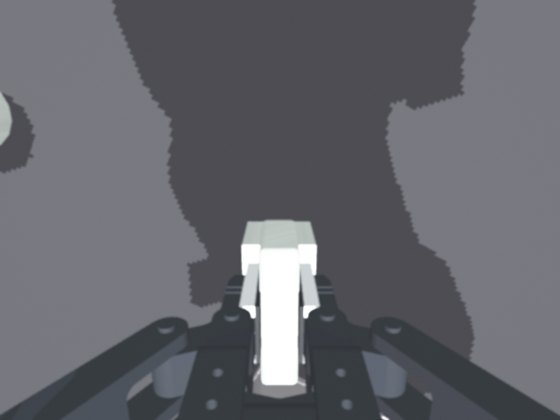

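Gripped (opening 13 mm). Next I lift, then go to a spot where the wrist camera can see the screw.

>>> send_rows:
  series: "0 0 0 0 -5 0 0; 0 0 0 0 -20 0 0; 0 0 0 0 -45 0 0; 0 0 0 0 -75 0 0; 0 0 0 0 -105 0 0; 0 0 0 0 -130 0 0; 0 0 0 0 -145 0 0; 0 0 0 0 -150 0 0; 0 0 0 0 -150 0 0; 0 0 0 0 -150 0 0"

```text
clock: 3.58
position: [0.4817, 0.3768, 0.1973]
tool_rot: [-1.57, 0.0, 2.039]
force: [0.2, -0.6, -3.9]
grip_width: 0.0131
```

```bash
python3 -c "
from h import *
plan([.620,-.060,.2],np.radians(55))
s=monitor.observe();print(s['force'],s['moment'],s['grip_width'])"
```

```text
turn [-1.000e-03  1.079e+00 -1.000e-03] shift [-452.2   -2.4   73.7] now [0.4817 0.3768 0.1973] [-1.5696e+00  3.0000e-04  2.0390e+00] q [-0.61  0.56 -0.21  1.67  0.14  0.93  1.16] t 3.58
[ 0.19387127 -0.60861734 -3.89348154] [-0.01897619  0.01090345 -0.01596217] 0.013100221867240015
```

>>> send_rows:
  series: "0 0.04 0 -10 0 2 0; 0 0.1 0 -35 0 6 0; 0 0.18 0 -72 0 12 0; 0 0.27 0 -112 0 18 0; 0 0.37 0 -152 0 25 0; 0 0.47 0 -192 -1 31 0; 0 0.57 0 -232 -1 38 0; 0 0.67 0 -272 -1 44 0; 0 0.77 0 -312 -2 51 0; 0 0.86 0 -350 -2 57 0; 0 0.95 0 -388 -2 63 0; 0 1.02 0 -420 -2 68 0; 0 1.06 0 -440 -2 72 0; 0 1.079 0 -450 -2 74 0; 0 1.079 0 -452 -2 74 0; 0 1.079 0 -452 -2 74 0; 0 1.079 0 -452 -2 74 0"

```text
clock: 5.0
position: [0.6196, -0.0578, 0.1999]
tool_rot: [-1.57, -0.0, 0.962]
force: [0.9, -0.1, -3.0]
grip_width: 0.013
```

```bash
python3 -c "
from h import *
plan([.5483,-.0083,.19],np.radians(45))
im=cams.grab_frame('wrist'); cv2.imwrite('pics/w3.png',im[:,:,::-1]); C=cal('wrist'); np.savez('w3.npz',K=C[0],o=C[1],R=C[2]); print(proj(C,[.5483,-.0083,.104]))
s=monitor.observe();print(s['force'],s['moment'],s['grip_width'])"
```

```text
turn [-0.001  0.177  0.   ] shift [-0.1 10.  86.8] now [ 0.6196 -0.0578  0.1999] [-1.5696e+00 -2.0000e-04  9.6250e-01] q [-0.07  0.57  0.1   1.65 -0.07  0.93  1.02] t 5.0
[277.00520036  79.25530381]
[ 0.45703195  0.38820247 -2.3302152 ] [ 0.00579103  0.03850389 -0.01667855] 0.013182346789909483
```

View pics/w3.png

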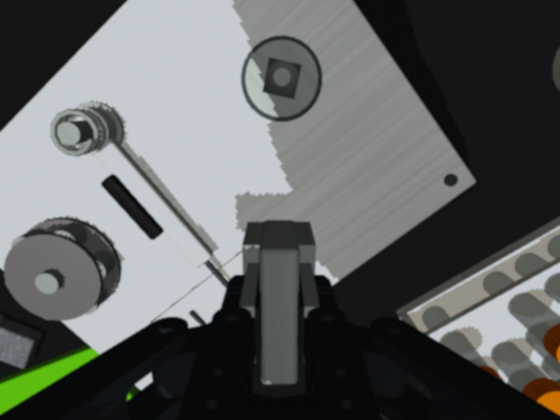

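The screw is clearly visible at (282,78), with its square slightly rotated. I'll zoom in for its angle.

```bash
python3 -c "
from h import *
im=cv2.imread('pics/w3.png')[:,:,::-1]; crop(im,237,33,90,90,6,'pics/w3s.png')"
```

```text
(no output)
```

View pics/w3s.png

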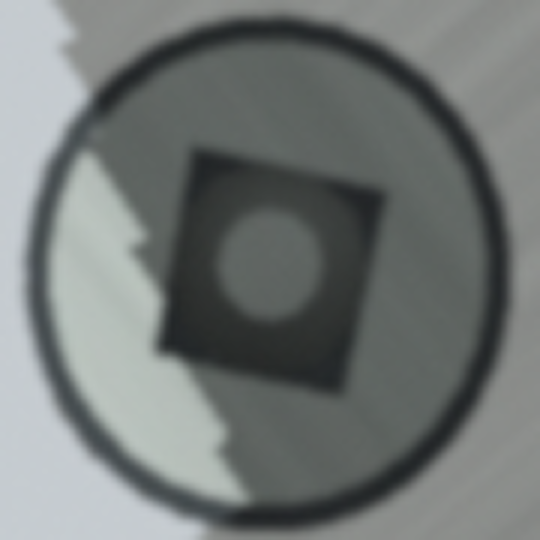

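Run:
```python
from h import *
d=np.load('w3.npz'); W=(d['K'],d['o'],d['R'])
f=lambda x,y,z: ray(W,237+(x+.5)/6-.5,33+(y+.5)/6-.5,z)[:2]*1000
c=np.array([f(x,y,.115) for x,y in [(195,148),(387,193),(345,395),(158,352)]])
print(c.round(1),c.mean(0))
for i in range(4):
    e=c[(i+1)%4]-c[i]; print(np.linalg.norm(e).round(1), (np.degrees(np.arctan2(e[1],e[0]))%90).round(1))
print('tip',f(270,265,.1265),'collar',f(268,270,.1035),f(28,265,.1035)-f(508,270,.1035))
plan([.548,-.0075,.19],np.radians(45))
```

```text
[[537.1  -5.7]
 [550.2   6.4]
 [562.5  -6.5]
 [549.5 -18.6]] [549.81288148  -6.10146394]
17.8 42.9
17.9 43.5
17.8 42.8
17.8 43.6
tip [549.63864052  -6.24521083] collar [548.93515154  -5.74662663] [-26.82934379 -37.76848696]
turn [-0.001  0.177  0.   ] shift [ 0.2 10.1 87.5] now [ 0.6197 -0.0577  0.2   ] [-1.5699e+00 -3.0000e-04  9.6270e-01] q [-0.07  0.57  0.1   1.65 -0.07  0.93  1.02] t 5.05
```

Square angle is 43.2° and the screw centre is (549.6, −6.1) in the wrist-camera frame I used for the grasp. Next: move above it, already aligned.

```bash
python3 -c "
from h import *
plan([.5492,-.0057,.185],np.radians(43.2))"
```

```text
turn [-0.001  0.209  0.   ] shift [ 2.4 15.1 87.5] now [ 0.6197 -0.0577  0.2   ] [-1.5699e+00 -3.0000e-04  9.6270e-01] q [-0.07  0.57  0.1   1.65 -0.07  0.93  1.02] t 5.05
```

>>> send_rows:
  series: "0 0.03 0 0 1 10 0; 0 0.08 0 1 3 30 0; 0 0.13 0 1 6 52 0; 0 0.17 0 2 10 70 0; 0 0.2 0 2 13 82 0; -0.001 0.209 0 2.4 15 87.5 0; -0.001 0.209 0 2.4 15 87.5 0; -0.001 0.209 0 2.4 15 87.5 0; -0.001 0.209 0 2.4 15 87.5 0; -0.001 0.209 0 2.4 15 87.5 0"

```text
clock: 5.88
position: [0.5503, -0.0079, 0.1854]
tool_rot: [-1.572, -0.0, 0.751]
force: [0.4, 0.1, -2.3]
grip_width: 0.0129
```

```bash
python3 -c "
from h import *
plan([.5492,-.0057,.1665],np.radians(43.2))
s=monitor.observe();print(s['force'],s['moment'],s['grip_width'])
im=cams.grab_frame('scene'); cv2.imwrite('pics/s4.png',im[:,:,::-1]);crop(im,150,130,200,150,4,'pics/s4c.png')
im=cams.grab_frame('top'); crop(im,270,160,160,120,5,'pics/t4c.png')"
```

```text
turn [ 0.001 -0.003  0.   ] shift [ 0.7 18.9  2.3] now [ 0.5503 -0.0079  0.1854] [-1.5723e+00 -4.0000e-04  7.5110e-01] q [-0.21  0.48  0.15  1.86 -0.1   0.81  0.75] t 5.88
[ 0.42837219  0.13753424 -2.30712135] [ 0.01866922 -0.02799342 -0.00115559] 0.012852386434708771
```

View pics/s4c.png

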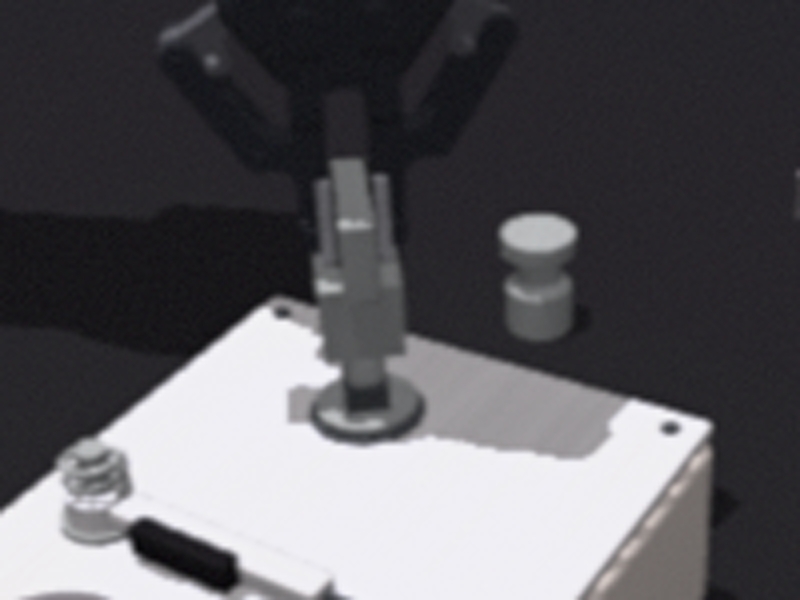

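View pics/t4c.png

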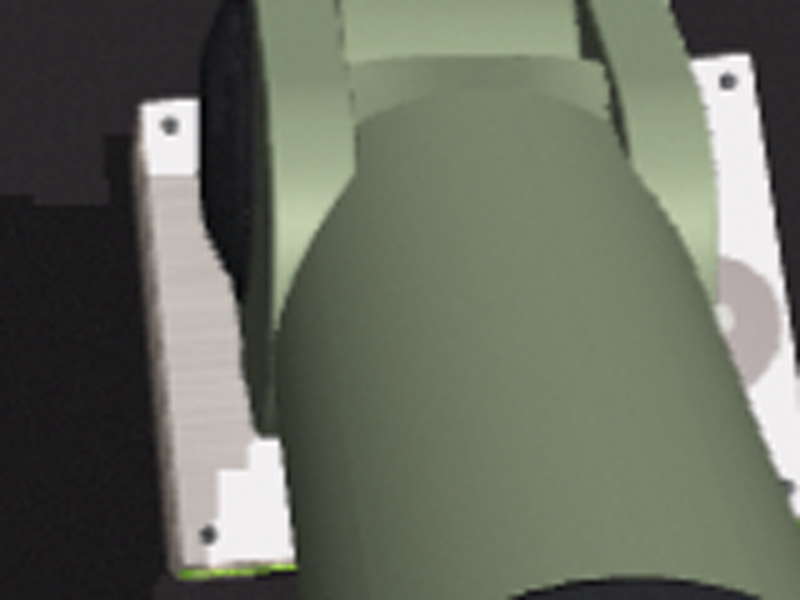

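>>> send_rows:
  series: "0 0 0 0 0 0 0; 0 0 0 0 0 0 0; 0 0 0 0 0 0 0"

```text
clock: 6.23
position: [0.5497, -0.0075, 0.1852]
tool_rot: [-1.572, -0.0, 0.751]
force: [-0.6, 0.2, -2.9]
grip_width: 0.0128
```

```bash
python3 -c "
from h import *
plan([.5492,-.0057,.1665],np.radians(43.2))"
```

```text
turn [ 0.001 -0.003  0.   ] shift [ 0.9 18.7  1.7] now [ 0.5497 -0.0075  0.1852] [-1.5718 -0.      0.7509] q [-0.21  0.48  0.15  1.86 -0.1   0.81  0.75] t 6.23
```

>>> send_rows:
  series: "0 0 0 0.5 2 1 0; 0 0 0 0.5 4 1 0; 0 0 0 0.5 6 1 0; 0 0 0 0.5 8 1 0; 0 0 0 0.5 10 1 0; 0 0 0 0.5 12 1 0; 0 0 0 0.5 13 1 0; 0 0 0 0.5 14 1 0; 0 0 0 0.5 14 1 0; 0 0 0 0.5 14 1 0"

```text
clock: 7.07
position: [0.5494, -0.0064, 0.1713]
tool_rot: [-1.572, -0.0, 0.751]
force: [-0.6, -0.3, -1.8]
grip_width: 0.0133
```

```bash
python3 -c "
from h import *
plan([.5492,-.0057,.1665],np.radians(43.2))
s=monitor.observe();print(s['force'],s['moment'],s['grip_width'])"
```

```text
turn [ 0.001 -0.003  0.   ] shift [0.3 4.8 0.7] now [ 0.5494 -0.0064  0.1713] [-1.5718e+00 -1.0000e-04  7.5080e-01] q [-0.2   0.5   0.15  1.88 -0.1   0.78  0.75] t 7.07
[-0.59663599 -0.28152917 -1.80011017] [-0.00964495  0.02769644 -0.04101407] 0.01326826867712805
```

No contact yet. Continuing at 1 mm steps.

>>> send_rows:
  series: "0 0 0 0 1 0 0; 0 0 0 0 2 0 0; 0 0 0 0 3 0 0; 0 0 0 0 4 0 0; 0 0 0 0 4 0 0"

```text
clock: 7.48
position: [0.5493, -0.0063, 0.1671]
tool_rot: [-1.572, 0.0, 0.751]
force: [0.2, 0.5, -3.2]
grip_width: 0.013
```

>>> send_rows:
  series: "0 0 0 0 1 0 0; 0 0 0 0 2 0 0; 0 0 0 0 2 0 0"

```text
clock: 7.73
position: [0.5493, -0.0064, 0.1651]
tool_rot: [-1.572, 0.0, 0.751]
force: [-1.3, -0.5, -3.6]
grip_width: 0.0129
```

>>> send_rows:
  series: "0 0 0 0 1 0 0; 0 0 0 0 2 0 0; 0 0 0 0 2 0 0"

```text
clock: 7.98
position: [0.5493, -0.0064, 0.1631]
tool_rot: [-1.572, 0.0, 0.751]
force: [-0.9, -0.4, -2.6]
grip_width: 0.0131
```

>>> send_rows:
  series: "0 0 0 0 0.5 0 0; 0 0 0 0 1 0 0; 0 0 0 0 1.5 0 0; 0 0 0 0 1.5 0 0"

```text
clock: 8.32
position: [0.5494, -0.0064, 0.1617]
tool_rot: [-1.572, -0.0, 0.751]
force: [-0.5, 0.1, -3.5]
grip_width: 0.0127
```

>>> send_rows:
  series: "0 0 0 0 0.5 0 0; 0 0 0 0 1 0 0; 0 0 0 0 1.5 0 0; 0 0 0 0 1.5 0 0"

```text
clock: 8.65
position: [0.5493, -0.0064, 0.1602]
tool_rot: [-1.572, 0.0, 0.751]
force: [-0.3, -0.5, -2.1]
grip_width: 0.0132
```

Still free, which suggests it is entering the square. Continuing down.

>>> send_rows:
  series: "0 0 0 0 0.5 0 0; 0 0 0 0 1 0 0; 0 0 0 0 1.5 0 0; 0 0 0 0 2 0 0; 0 0 0 0 2 0 0"

```text
clock: 9.07
position: [0.5493, -0.0064, 0.1582]
tool_rot: [-1.572, 0.0, 0.751]
force: [0.8, -0.1, -3.2]
grip_width: 0.013
```

>>> send_rows:
  series: "0 0 0 0 0.5 0 0; 0 0 0 0 1 0 0; 0 0 0 0 1.5 0 0; 0 0 0 0 2 0 0; 0 0 0 0 2 0 0"

```text
clock: 9.48
position: [0.5493, -0.0064, 0.1562]
tool_rot: [-1.572, 0.0, 0.751]
force: [-0.2, -0.7, -4.0]
grip_width: 0.0132
```

>>> send_rows:
  series: "0 0 0 0 0.5 0 0; 0 0 0 0 1 0 0; 0 0 0 0 1.5 0 0; 0 0 0 0 1.5 0 0"

```text
clock: 9.82
position: [0.5493, -0.0064, 0.1547]
tool_rot: [-1.572, 0.0, 0.751]
force: [0.3, 0.5, -2.0]
grip_width: 0.0129
```

>>> send_rows:
  series: "0 0 0 0 0.5 0 0; 0 0 0 0 1 0 0; 0 0 0 0 1 0 0; 0 0 0 0 1 0 0"

```text
clock: 10.15
position: [0.5494, -0.0064, 0.1539]
tool_rot: [-1.572, -0.0, 0.751]
force: [-0.4, -0.4, -1.0]
grip_width: 0.0132
```

>>> send_rows:
  series: "0 0 0 0 0.5 0 0; 0 0 0 0 1 0 0; 0 0 0 0 1 0 0; 0 0 0 0 1 0 0"

```text
clock: 10.48
position: [0.5494, -0.0064, 0.1529]
tool_rot: [-1.572, -0.0, 0.751]
force: [-1.5, -0.8, 3.4]
grip_width: 0.0131
```

>>> send_rows:
  series: "0 0 0 0 0.5 0 0; 0 0 0 0 1 0 0; 0 0 0 0 1 0 0; 0 0 0 0 1 0 0"

```text
clock: 10.82
position: [0.5495, -0.0064, 0.152]
tool_rot: [-1.572, -0.0, 0.751]
force: [-3.2, -0.5, 7.0]
grip_width: 0.0129
```

The key is over the square and on the collar: contact at TCP z≈0.1536, about 4 N/mm after that. I'll ease off the press slightly and take a baseline look.

>>> send_rows:
  series: "0 0 0 0 -0.5 0 0; 0 0 0 0 -0.5 0 0; 0 0 0 0 -0.5 0 0"

```text
clock: 11.07
position: [0.5494, -0.0064, 0.1524]
tool_rot: [-1.572, -0.0, 0.751]
force: [-1.8, -0.1, 4.6]
grip_width: 0.0132
```

```bash
cat > look.py <<'E'
import sys
from h import *
n=sys.argv[1]
im=cams.grab_frame('scene'); cv2.imwrite(f'pics/{n}.png',im[:,:,::-1]); crop(im,150,220,140,120,5,f'pics/{n}c.png')
s=monitor.observe(); print(s['force'].round(1),s['moment'].round(3),s['position'].round(4),s['tool_rot'].round(3),s['clock'])
E
python3 look.py s5
```

```text
[-2.9 -0.5  5.5] [-0.059  0.372  0.031] [ 0.5494 -0.0064  0.1524] [-1.572 -0.     0.751] 11.1167
```

View pics/s5c.png

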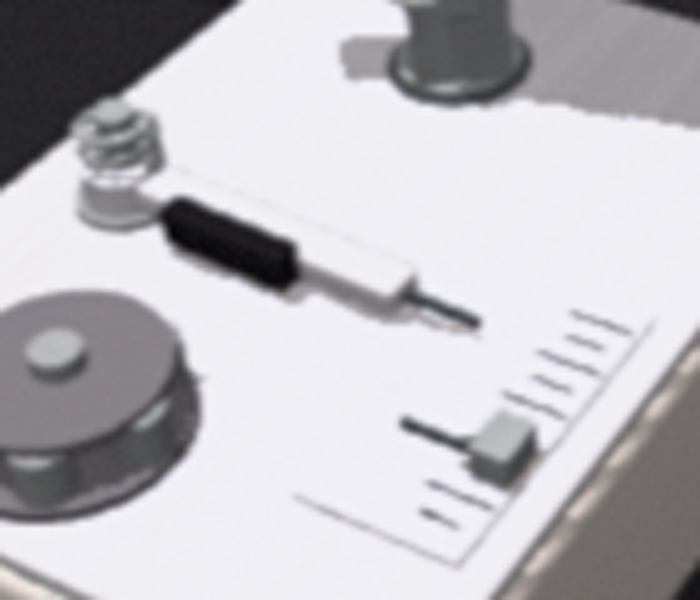

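View pics/s5.png

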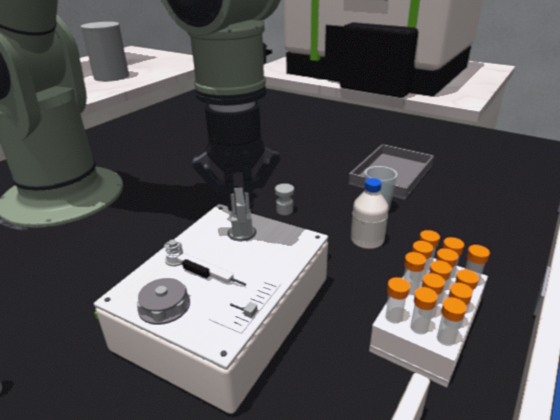

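```bash
cat > gap.py <<'E'
import sys
from h import *
S=cal('scene'); th=np.radians(4.68)
ex=np.array([np.cos(th),np.sin(th)]); ey=np.array([-np.sin(th),np.cos(th)])
f=lambda x,y,z: ray(S,150+(x+.5)/5-.5,220+(y+.5)/5-.5,z)[:2]*1000
r0=f(404,424,.1035); r1=f(462,444,.1035)
print('ridge dir deg',np.degrees(np.arctan2(*(r1-r0)[::-1])),r0,r1)
m=ey@(r0+r1)/2; t=f(float(sys.argv[1]),float(sys.argv[2]),.109)
piv=np.array([506.8,-116.5])
print('tip',t,'len',np.linalg.norm(t-piv),'gap mm',ey@t-m)
# target tip pixel: circle radius about pivot meeting y=m
r=130.; yp=ey@piv; xp=ex@piv; dx=np.sqrt(r*r-(m-yp)**2); p=ex*(xp+dx)+ey*m
q=proj(S,[*p/1000,.109]); print('target world',p,'crop px',(q-[150,220]+.5)*5-.5)
a0=np.arctan2(*(t-piv)[::-1]); a1=np.arctan2(*(p-piv)[::-1]); print('arm angle',a0-a1,'screw',(a0-a1)/.4)
E
python3 gap.py 479 323
```

```text
ridge dir deg 7.983691470896228 [ 639.82714878 -146.73402418] [ 657.09019849 -144.31287132]
tip [ 636.73140504 -109.91579097] len 130.09812382743678 gap mm 36.44577331013386
target world [ 633.22667154 -146.77039352] crop px [382.56348415 398.97836207]
arm angle 0.2856375618584529 screw 0.7140939046461322
```

Both cameras give a gap of 36.4 mm, about 0.71 rad of screw plus play. I'll turn 0.5 rad clockwise, then look.

>>> send_rows:
  series: "0 0.02 0 0 0 0 0; 0 0.05 0 0 0 0 0; 0 0.09 0 0 0 0 0; 0 0.13 0 0 0 0 0; 0 0.17 0 0 0 0 0; 0 0.21 0 0 0 0 0; 0 0.25 0 0 0 0 0; 0 0.25 0 0 0 0 0; 0 0.25 0 0 0 0 0"

```text
clock: 11.87
position: [0.5493, -0.0064, 0.1523]
tool_rot: [-1.572, -0.0, 0.499]
force: [-2.0, -0.4, 5.9]
grip_width: 0.0131
```

>>> send_rows:
  series: "0 0.02 0 0 0 0 0; 0 0.05 0 0 0 0 0; 0 0.09 0 0 0 0 0; 0 0.13 0 0 0 0 0; 0 0.17 0 0 0 0 0; 0 0.21 0 0 0 0 0; 0 0.25 0 0 0 0 0; 0 0.25 0 0 0 0 0; 0 0.25 0 0 0 0 0"

```text
clock: 12.62
position: [0.5495, -0.0063, 0.1523]
tool_rot: [-1.572, -0.001, 0.249]
force: [-1.4, -0.2, 5.9]
grip_width: 0.0129
```

```bash
python3 look.py s6
```

```text
[-1.5 -1.   4.7] [-0.011  0.294  0.022] [ 0.5495 -0.0063  0.1523] [-1.572e+00 -1.000e-03  2.500e-01] 12.6667
```

View pics/s6c.png

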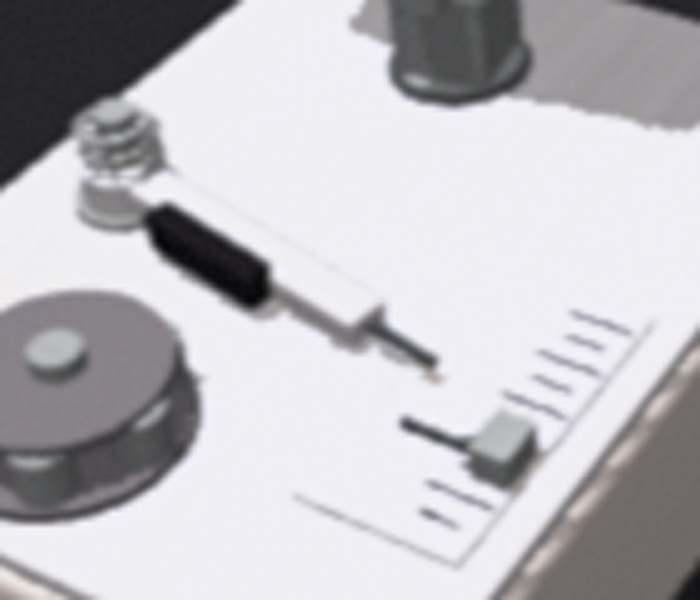

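The pointer tip has moved to about (436,362) in the crop, towards the mark.

```bash
python3 gap.py 436 362
```

```text
ridge dir deg 7.983691470896228 [ 639.82714878 -146.73402418] [ 657.09019849 -144.31287132]
tip [ 636.36575452 -128.28691001] len 130.10079166686498 gap mm 18.165738553324104
target world [ 633.22667154 -146.77039352] crop px [382.56348415 398.97836207]
arm angle 0.14428367547896712 screw 0.36070918869741775
```

>>> send_rows:
  series: "0 0.02 0 0 0 0 0; 0 0.05 0 0 0 0 0; 0 0.09 0 0 0 0 0; 0 0.13 0 0 0 0 0; 0 0.17 0 0 0 0 0; 0 0.21 0 0 0 0 0; 0 0.25 0 0 0 0 0; 0 0.27 0 0 0 0 0; 0 0.27 0 0 0 0 0; 0 0.27 0 0 0 0 0"

```text
clock: 13.5
position: [0.5496, -0.0064, 0.1523]
tool_rot: [-1.572, -0.001, -0.019]
force: [1.6, -1.3, 3.7]
grip_width: 0.0131
```

```bash
python3 look.py s7
```

```text
[0.3 0.1 3. ] [-0.057 -0.291  0.026] [ 0.5496 -0.0064  0.1523] [-1.571e+00 -1.000e-03 -1.900e-02] 13.55
```

View pics/s7c.png

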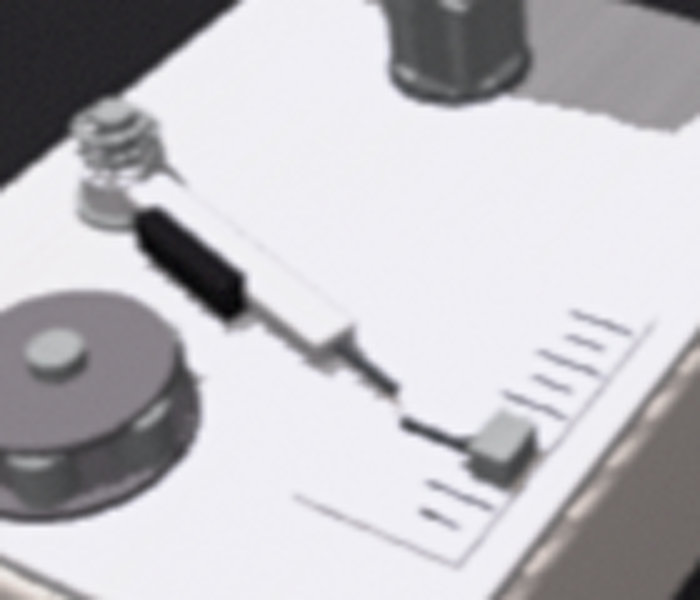

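```bash
python3 gap.py 397 390
```

```text
ridge dir deg 7.983691470896228 [ 639.82714878 -146.73402418] [ 657.09019849 -144.31287132]
tip [ 634.30296476 -142.14392077] len 130.05620590895404 gap mm 4.523232338484775
target world [ 633.22667154 -146.77039352] crop px [382.56348415 398.97836207]
arm angle 0.0365301662559227 screw 0.09132541563980676
```

Run:
```python
from h import *
im=cv2.imread('pics/s7.png')[:,:,::-1]; crop(im,218,285,45,35,16,'pics/s7z.png')
im=cv2.imread('pics/top0.png')[:,:,::-1]; crop(im,360,170,40,40,14,'pics/t0z.png')
```

```text
(no output)
```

View pics/s7z.png

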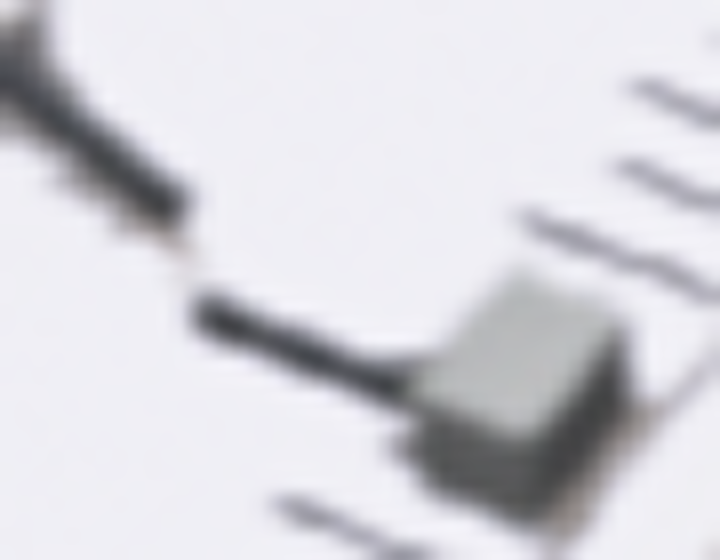

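View pics/t0z.png

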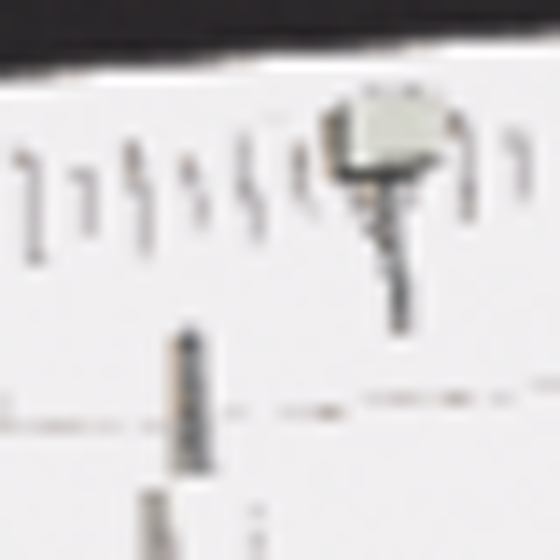

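The mark's silhouette centre corresponds to mid-ridge height, so the remaining gap is about 3.4–4.9 mm depending on view. I'll turn most of that, release, and check with the wrist camera up close.

>>> send_rows:
  series: "0 0.02 0 0 0 0 0; 0 0.045 0 0 0 0 0; 0 0.065 0 0 0 0 0; 0 0.065 0 0 0 0 0; 0 0.065 0 0 0 0 0"

```text
clock: 13.97
position: [0.5496, -0.0064, 0.1524]
tool_rot: [-1.571, -0.001, -0.084]
force: [2.3, -0.5, 2.1]
grip_width: 0.0131
```

>>> send_rows:
  series: "0 0 0 0 0 0 0.2; 0 0 0 0 0 0 0.4; 0 0 0 0 0 0 0.7; 0 0 0 0 0 0 1; 0 0 0 0 0 0 1; 0 0 0 0 0 0 1; 0 0 0 0 0 0 1; 0 0 0 0 0 0 1; 0 0 0 0 -10 0 1; 0 0 0 0 -30 0 1; 0 0 0 0 -55 0 1; 0 0 0 0 -80 0 1; 0 0 0 0 -90 0 1; 0 0 0 0 -90 0 1"

```text
clock: 15.13
position: [0.5503, -0.0064, 0.2451]
tool_rot: [-1.57, -0.005, -0.084]
force: [0.3, 0.5, -1.1]
grip_width: 0.0855
```

```bash
python3 look.py s8
python3 - <<'E'
from h import *
im=cv2.imread('pics/s8.png')[:,:,::-1]; crop(im,130,170,220,160,3.6,'pics/s8w.png'); crop(im,218,285,45,35,16,'pics/s8z.png')
E
```

```text
[-0.6 -0.2  0.8] [-0.025  0.03   0.002] [ 0.5497 -0.0062  0.2435] [-1.571 -0.003 -0.084] 15.1833
```

View pics/s8w.png

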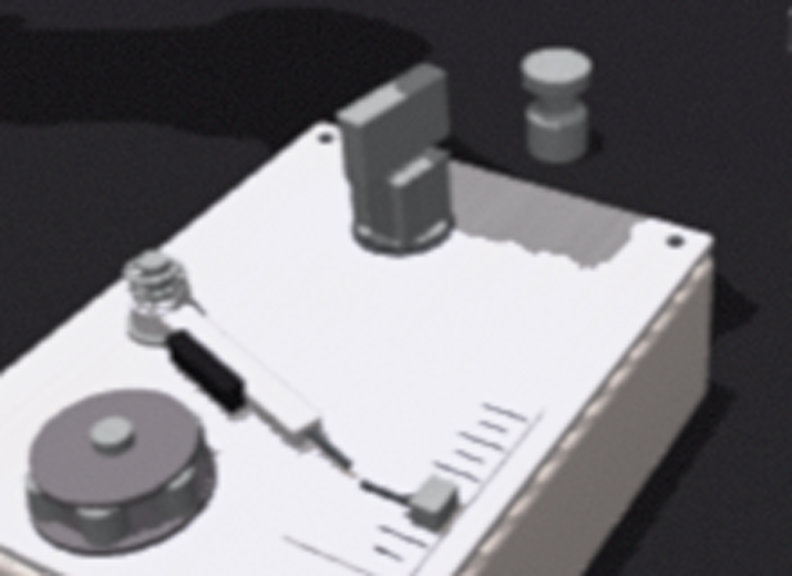

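View pics/s8z.png

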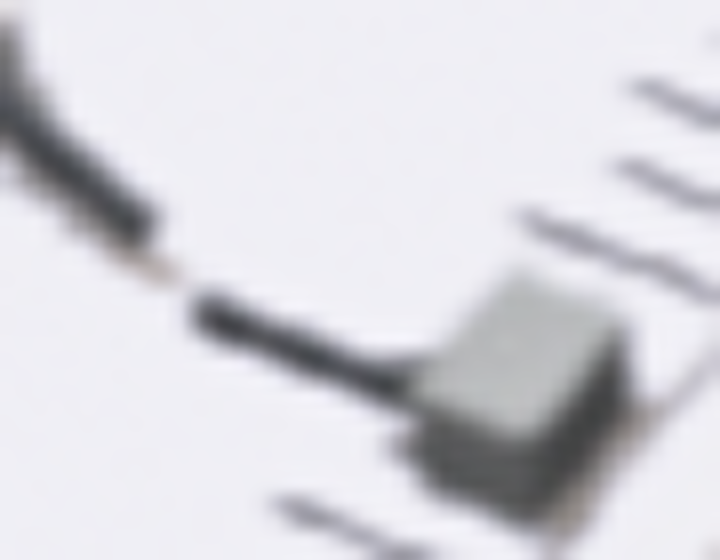

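The key is standing home on the screw. Next I move the wrist camera almost directly above the mark.

```bash
python3 -c "
from h import *
plan([.643,-.212,.243],-0.084);plan([.643,-.212,.185],-0.084)"
```

```text
turn [-0.     0.     0.003] shift [ 110.2    0.8 -197.2] now [ 0.5497 -0.0062  0.2435] [-1.5707 -0.0028 -0.0839] q [-0.41  0.43  0.43  1.82 -0.22  0.94  0.03] t 15.18
turn [-0.     0.     0.003] shift [ 110.    58.8 -197.2] now [ 0.5497 -0.0062  0.2435] [-1.5707 -0.0028 -0.0839] q [-0.41  0.43  0.43  1.82 -0.22  0.94  0.03] t 15.18
```

>>> send_rows:
  series: "0 0 0 8 0 -15 1; 0 0 0 22 0 -40 1; 0 0 0 40 0 -72 1; 0 0 0 58 0 -105 1; 0 0 0 75 0 -135 1; 0 0 0 90 0 -162 1; 0 0 0 102 0 -183 1; 0 0 0 109 5 -195 1; 0 0 0 110 20 -197 1; 0 0 0 110 40 -197 1; 0 0 0 110 53 -197 1; 0 0 0 110 58 -197 1; 0 0 0 110 58 -197 1; 0 0 0 110 58 -197 1; 0 0 0 110 58 -197 1"

```text
clock: 16.43
position: [0.6429, -0.2118, 0.1855]
tool_rot: [-1.572, -0.002, -0.084]
force: [0.2, 0.5, 1.2]
grip_width: 0.0853
```

Run:
```python
from h import *
im=cams.grab_frame('wrist'); cv2.imwrite('pics/w9.png',im[:,:,::-1]); C=cal('wrist'); np.savez('w9.npz',K=C[0],o=C[1],R=C[2]); s=monitor.observe(); print(s['position'],s['tool_rot'],C[1])
```

```text
[ 0.64286611 -0.21184493  0.18554719] [-1.57156571 -0.00216414 -0.08380167] [ 0.64885782 -0.13639046  0.31579928]
```

View pics/w9.png

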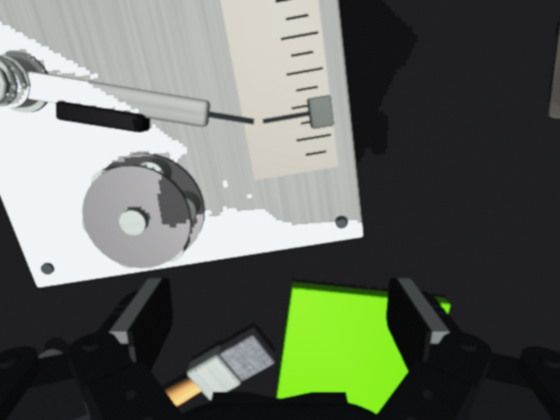

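The pointer tip is near (254,121) and the ridge runs (263,121)–(308,115). This is a clear near-vertical view, so I'll zoom in.

Run:
```python
from h import *
im=cv2.imread('pics/w9.png'); crop(im[:,:,::-1],200,85,140,75,5.7,'pics/w9z.png')
d=np.load('w9.npz'); W=(d['K'],d['o'],d['R']); g=255-cv2.cvtColor(im,cv2.COLOR_BGR2GRAY).astype(float)
th=np.radians(4.65); ey=np.array([-np.sin(th),np.cos(th)])
# pump yaw from edges of pump top right side etc: screws
for nm,c0,c1,z in [('pointer',214,254,.109),('ridge',264,303,.102)]:
    P=[]
    for u in range(c0,c1,1):
        r0=104; col=g[r0:131,u]; b=np.median(col); w=np.clip(col-b-40,0,None)
        if w.sum()<30: continue
        k=np.argmax(w); lo,hi=max(0,k-4),k+5
        v=r0+(w[lo:hi]*np.arange(lo,hi)).sum()/w[lo:hi].sum()
        P.append([*ray(W,u,v,z)[:2]*1000, u, v])
    P=np.array(P); 
    f=np.polyfit(P[:,0],P[:,1],1); print(nm,'u',P[0,2],P[-1,2],'v',P[0,3].round(1),P[-1,3].round(1),'dir',np.degrees(np.arctan(f[0])).round(2),'y pump ends',(P[[0,-1],:2]@ey).round(2),'mean',(P[:,:2]@ey).mean().round(2),'x',P[[0,-1],0].round(1))
a=ray(W,341,222,.1)[:2]; b=ray(W,47,268,.1)[:2]; print('pump yaw from screws',np.degrees(np.arctan2(*(a-b)[::-1])))
```

```text
pointer u 214.0 253.0 v 114.7 120.8 dir -13.78 y pump ends [-190.32 -196.94] mean -193.69 x [613.8 634.5]
ridge u 264.0 302.0 v 120.6 114.1 dir 4.67 y pump ends [-198.14 -198.16] mean -198.17 x [640.2 661.8]
pump yaw from screws 4.58207124202232
```

View pics/w9z.png

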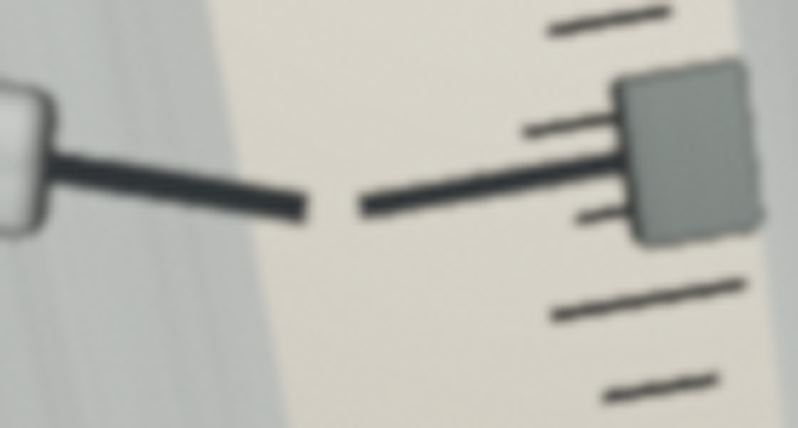

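The near-vertical view puts the tip 1.0–1.1 mm short of the mark (pump y −197.1 against −198.2). That's worth a small correction, so I go back the same way, re-grip and turn 0.02 rad.

>>> send_rows:
  series: "0 0 0 0 -10 0 1; 0 0 0 0 -30 0 1; 0 0 0 0 -50 0 1; 0 0 0 0 -58 2 1; 0 0 0 -10 -58 20 1; 0 0 0 -26 -58 47 1; 0 0 0 -44 -58 79 1; 0 0 0 -62 -58 111 1; 0 0 0 -80 -58 143 1; 0 0 0 -95 -58 170 1; 0 0 0 -105 -58 188 1; 0 0 0 -110 -58 197 1; 0 0 0 -110 -58 197 1; 0 0 0 -110 -58 197 1; 0 0 0 -110 -58 197 1"

```text
clock: 17.73
position: [0.5498, -0.0076, 0.2426]
tool_rot: [-1.572, -0.001, -0.085]
force: [-0.4, -0.1, -0.4]
grip_width: 0.0854
```

Run:
```python
from h import *
plan([.5496,-.0064,.1524],-0.084)
im=cams.grab_frame('wrist'); cv2.imwrite('pics/w10.png',im[:,:,::-1])
```

```text
turn [ 0.001 -0.001  0.001] shift [-0.4 90.2  1.2] now [ 0.5498 -0.0076  0.2426] [-1.5718e+00 -1.5000e-03 -8.5300e-02] q [-0.41  0.43  0.43  1.82 -0.22  0.94  0.03] t 17.73
```

View pics/w10.png

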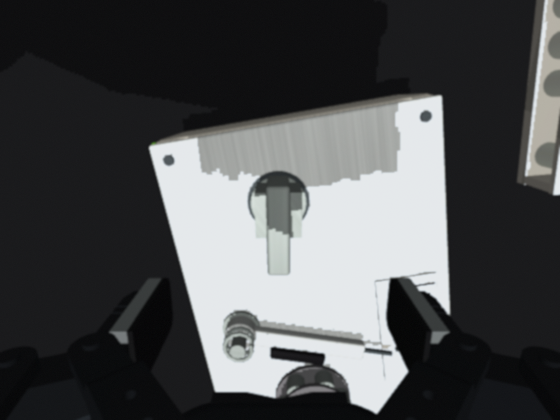

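>>> send_rows:
  series: "0 0 0 0 10 0 1; 0 0 0 0 30 0 1; 0 0 0 0 55 0 1; 0 0 0 0 75 0 1; 0 0 0 0 86 0 1; 0 0 0 0 90 0 1; 0 0 0 0 90 0 1; 0 0 0 0 90 0 1"
  force: 30

```text
clock: 18.45
position: [0.5498, -0.0067, 0.1528]
tool_rot: [-1.571, -0.001, -0.085]
force: [0.7, 0.7, 0.8]
grip_width: 0.0852
```

>>> send_rows:
  series: "0 0 0 0 0 0 0.4; 0 0 0 0 0 0 0.3; 0 0 0 0 0 0 0.2; 0 0 0 0 0 0 0; 0 0 0 0 0 0 0; 0 0 0 0 0 0 0; 0 0 0 0 0 0 0; 0 0 0 0 0 0 0"
  force: 30

```text
clock: 19.12
position: [0.5494, -0.0064, 0.1524]
tool_rot: [-1.571, -0.001, -0.084]
force: [-0.3, 0.4, 2.9]
grip_width: 0.0135
```

```bash
python3 look.py s11
python3 - <<'E'
from h import *
im=cv2.imread('pics/s11.png')[:,:,::-1]; crop(im,218,285,45,35,16,'pics/s11z.png')
print(np.abs(cv2.imread('pics/s11z.png').astype(int)-cv2.imread('pics/s8z.png')).mean(), 'tip region diff')
E
```

```text
[-0.2  0.9  3.1] [0.086 0.115 0.077] [ 0.5495 -0.0064  0.1524] [-1.571e+00 -1.000e-03 -8.400e-02] 19.1667
0.4685044642857143 tip region diff
```

View pics/s11z.png

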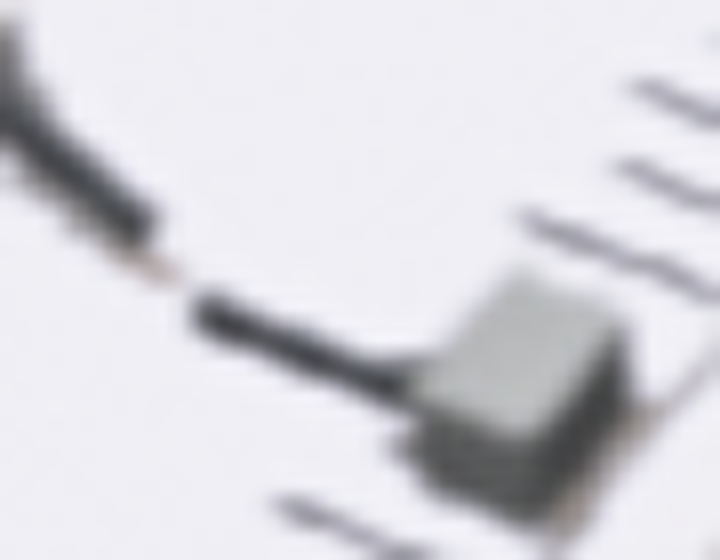

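The pointer is unchanged by the re-grip. Turning 0.02 rad now.

>>> send_rows:
  series: "0 0.01 0 0 0 0 0; 0 0.02 0 0 0 0 0; 0 0.02 0 0 0 0 0; 0 0.02 0 0 0 0 0; 0 0.02 0 0 0 0 0"

```text
clock: 19.58
position: [0.5494, -0.0063, 0.1524]
tool_rot: [-1.571, -0.001, -0.104]
force: [-0.5, -0.2, 5.0]
grip_width: 0.0136
```

>>> send_rows:
  series: "0 0 0 0 0 0 0.2; 0 0 0 0 0 0 0.4; 0 0 0 0 0 0 0.7; 0 0 0 0 0 0 1; 0 0 0 0 0 0 1; 0 0 0 0 0 0 1; 0 0 0 0 0 0 1; 0 0 0 0 0 0 1; 0 0 0 0 -10 0 1; 0 0 0 0 -30 0 1; 0 0 0 0 -55 0 1; 0 0 0 0 -80 0 1; 0 0 0 0 -90 0 1; 0 0 0 0 -90 0 1"

```text
clock: 20.75
position: [0.5504, -0.0064, 0.2451]
tool_rot: [-1.57, -0.005, -0.104]
force: [0.5, 0.2, -1.1]
grip_width: 0.0855
```

>>> send_rows:
  series: "0 0 0 8 0 -15 1; 0 0 0 22 0 -40 1; 0 0 0 40 0 -72 1; 0 0 0 58 0 -105 1; 0 0 0 75 0 -135 1; 0 0 0 90 0 -162 1; 0 0 0 102 0 -183 1; 0 0 0 109 5 -195 1; 0 0 0 110 20 -197 1; 0 0 0 110 40 -197 1; 0 0 0 110 53 -197 1; 0 0 0 110 58 -197 1; 0 0 0 110 58 -197 1; 0 0 0 110 58 -197 1; 0 0 0 110 58 -197 1"

```text
clock: 22.0
position: [0.6387, -0.2136, 0.1855]
tool_rot: [-1.572, -0.002, -0.104]
force: [0.1, -1.1, -0.1]
grip_width: 0.0855
```

Run:
```python
from h import *
im=cams.grab_frame('wrist')[:,:,::-1].copy(); cv2.imwrite('pics/w12.png',im); W=cal('wrist'); s=monitor.observe(); print(s['position'],s['clock'])
g=255-cv2.cvtColor(im,cv2.COLOR_BGR2GRAY).astype(float); crop(im[:,:,::-1],200,85,140,75,5.7,'pics/w12z.png')
th=np.radians(4.65); ey=np.array([-np.sin(th),np.cos(th)])
for nm,c0,c1,z in [('pointer',214,254,.109),('ridge',266,303,.102)]:
    P=[]
    for u in range(c0,c1):
        r0=104; col=g[r0:131,u]; w=np.clip(col-np.median(col)-40,0,None)
        if w.sum()<30: continue
        k=np.argmax(w); lo,hi=max(0,k-4),k+5
        v=r0+(w[lo:hi]*np.arange(lo,hi)).sum()/w[lo:hi].sum(); P.append([*ray(W,u,v,z)[:2]*1000,u])
    P=np.array(P); print(nm,P[[0,-1],2],(P[[0,-1],:2]@ey).round(2),(P[:,:2]@ey).mean().round(2))
im=cams.grab_frame('scene'); crop(im,130,170,220,160,3.6,'pics/s12w.png')
```

```text
[ 0.63872857 -0.21366906  0.18552735] 22.05
pointer [214. 253.] [-190.05 -196.98] -193.53
ridge [267. 302.] [-197.67 -198.17] -198.15
```

View pics/w12z.png

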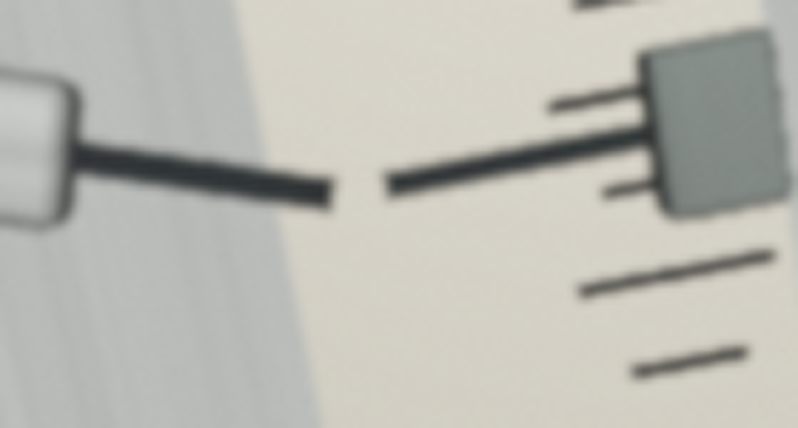

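View pics/s12w.png

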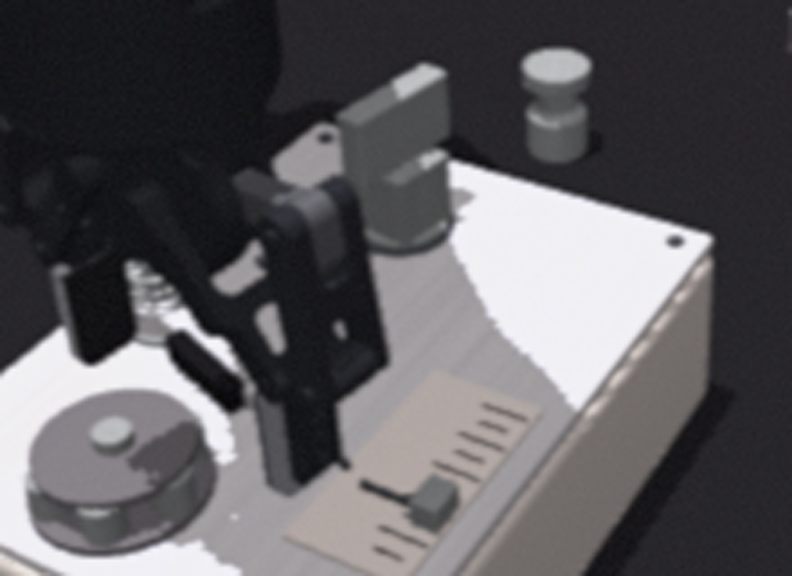

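Run:
```python
from h import *
W=cal('wrist'); ey=lambda p:(-np.sin(np.radians(4.65))*p[0]+np.cos(np.radians(4.65))*p[1])*1000
f=lambda x,y,z: ey(ray(W,200+(x+.5)/5.7-.5,85+(y+.5)/5.7-.5,z)[:2])
print('tip',f(330,193.5,.109),'ridge',f(390,184.5,.102),f(640,135,.102))
d=np.load('w9.npz'); W=(d['K'],d['o'],d['R'])
print('before: tip',f(304,208,.109),'ridge',f(362,206,.102),f(620,163,.102))
s=monitor.observe();print(s['clock'])
```

```text
tip -197.6648597484559 ridge -198.1587515051384 -198.05413872534567
before: tip -197.08711978568255 ridge -198.12918288787418 -198.25203702308855
22.1
```

The tip is within about 0.45 mm of the mark's centreline, inside its 2.5 mm width and not past it. I'll back the gripper off, do a final check and hand in.

>>> send_rows:
  series: "0 0 0 0 -15 0 1; 0 0 0 0 -45 0 1; 0 0 0 0 -75 0 1; 0 0 0 0 -95 0 1; 0 0 0 0 -100 0 1; 0 0 0 0 -100 0 1; 0 0 0 0 -100 0 1; 0 0 0 0 -100 0 1"

```text
clock: 22.77
position: [0.6379, -0.2134, 0.2834]
tool_rot: [-1.571, 0.001, -0.104]
force: [-0.1, 0.2, -0.6]
grip_width: 0.0854
```

Run:
```python
from h import *
im=cams.grab_frame('scene'); cv2.imwrite('pics/s13.png',im[:,:,::-1]); s=monitor.observe(); print(s['force'],s['qd'].round(3))
bot.job_done()
```

```text
[-0.05011653  0.57119469 -0.36642644] [ 0.001  0.001  0.    -0.005  0.001  0.001 -0.001]
the job is handed in; nothing more can be done
```

View pics/s13.png

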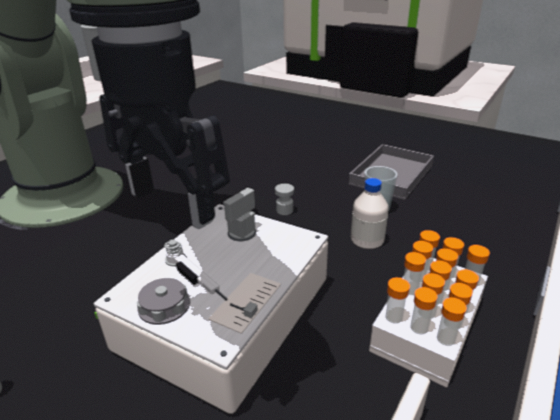

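The job is handed in at about 23 s. The key is fully home on the screw, and the pointer is on the mark to within about 0.5 mm, just short of its centre and not past it.

- **Fitting the key:** I lined the key up with the square at the 43.2° measured in the wrist camera and lowered it in small steps. It dropped over the square without catching and met the sprung collar, where I pressed with about 10 N at most.
- **Turning:** I turned it about 0.84 rad clockwise in stages, released it and checked from nearly overhead. The pointer was about 1 mm short, so I re-gripped and turned 0.02 rad more.
- **Last checks:** The final overhead measurement put the tip 0.4–0.5 mm short of the centre of the 2.5 mm ridge. In the last picture the key stands on the screw, the bystanders look unmoved and the gripper is clear.
- **Disagreements:** Earlier estimates of the remaining distance from the scene and top cameras differed by about 1.5 mm, so I relied on the near-vertical wrist view. The screw and roller also sat about 9 mm from where the pump's outline and the given offsets put them, so I used their measured positions.

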